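# Sweep the jig clean and stack a driver module in it

## Robot

A 6-joint arm with a two-finger parallel gripper is mounted at the origin on the work surface. World frame = base frame: x ahead of the robot, y to its left, z up, the work surface at z = 0. Lengths are in mm, angles in rad, forces in N, time in s.
With the tool pointing down it reaches from about 350 to 975 mm from the base axis. Payload 7.1 kg.
Tool frame: the origin (TCP) lies at the very end of the fingers, on their centre line; the grasp point (between the pads) lies 19 mm behind it; z points along the fingers, y is the line along which they close (so a half turn about z gives the same grasp; the last joint's range is limited). The gripper opens to 88 mm and grips with 3 to 60 N. Pads are 20 mm wide; open, the fingers measure 115 mm over their backs; the gripper's body (75 mm by 178 mm) begins 61 mm behind the grasp point.
Start: joints at [1.172, 0.423, 1.63, -0, 1.089, -0.019], TCP at [231.677, 580.457, 222.675] pointing down, gripper open.
Joint ranges: [-3, 3], [-0.9, 2.11], [0.09, 2.58], [-1.31, 4.45], [0.11, 2.69], [-2.54, 2.54]. Speed limits (rad/s): [2.39, 2.39, 3.01, 3.14, 3.14, 3.14].

## Interface

Orientations are given as a rotation vector (axis times angle).
In Python, from workcell import ctrl, optics gives the robot as it stands.
- The arm moves only by the shell command python3 -m jog 'ROWS'. ROWS is JSON, a list of rows, each a list of 7 numbers: the shift along the tool's x, y, z in units of 40 mm (1.0 is 40 mm), then the turn, a rotation vector about the tool's x, y, z in units of 6 degrees (1.0 is 6 degrees), then the opening, from 0 (shut) to 1 (fully open). A call has 1 to 20 rows; each row shifts and turns the commanded pose from where the row before left it, along the tool's axes as they then stand; what a row does not reach is not made up. A row lasts 1/10 s, in which the tool goes at most 50 mm and 8.59 degrees, less where a joint would pass 70% of its speed; a pose out of reach is approached as far as the arm can. A call is refused whole if a number of a shift passes 1 or a number of a turn 1, either way. A call with a gripper value outside its range is refused whole. The fingers move at their own pace and stop on an object; the grip force is fixed at half the most. Time passes only in rows, so rows that do not move let the fingers close. It gives the time, the measured TCP pose, the force, the opening and the grip force at its end, in the units of the state.
- ctrl.get_obs(): the state, without advancing time (a new reading comes with each control period).
- optics.get_image(name): name is "scene" or "side" or "wrist"; returns the picture (400x640x3 uint8, red, green, blue); there is no depth.
- optics.camera_model(name): a dict with "fov_y" (degrees; the focal length in pixels is half the picture's height over the tangent of half this angle, whatever the lens; pixels are square), "cx", "cy" (the principal point, pixels), "k1" (the pictures are not rectified: a ray, as slopes to the right and down, at radius r is drawn at 1 + k1 r^2 times it, then the intrinsics apply), "view" (4x4, takes a point from world to camera coordinates); the wrist camera has in their place "hand_eye" (4x4, takes a point from camera to tool coordinates, whose origin is the TCP and whose axes are the flange's). Camera axes: x right, y up, looking along -z (the intrinsics and any distortion apply to the point x, -y, -z); pixel columns grow to the right and rows downward; lengths in mm; the calibration is good to about 2 mm. A picture is of the moment at which its call begins: read the wrist's pose just before it. camera_model takes no time and is no camera call.
- ctrl.close_job(): hands the job in; it is judged then, once.
Trained networks look in the newest picture that a camera, given by its name, has taken for a name from the list of things; names that differ only in an ending like _2 or _b are one class to them, and where a whole thing is asked for, a point or a joint stands for the part that bears it (a point fixed in the world has none). Each returns a list of dicts, best first, with "conf" (0 to 1); they miss things now and then, are a little off and sometimes report something else, mostly with a low value. They report only what shows in the picture. A call takes as long as a camera call. They do not tell look-alikes from the thing itself.
- optics.masks_of(target, camera): "pixels" (400x640 bool, what is visible of it) and "extent" ([centre column, centre row, width, height] in pixels, round what is visible of it).
The state is a dict: "t": time; "qpos": joint angles; "qvel": joint speeds; "joint_torque": joint torques, N m; "ee_pos": TCP position; "orientation": TCP orientation; "ft_force": force on the tool from outside, world axes, zero at the start; "moment": the same for the moment, N m; "width": finger opening in mm; "grasp_force": force on a finger pad.
Only numpy, scipy, OpenCV 4.12 (cv2) and the standard library are available. Lean on these libraries where they do the work, as an engineer would, in place of code of your own. Each camera call takes 0.05 s, during which the arm holds its last target. There are 200 camera calls.

## Task

First hold the scraper block and sweep the three loose steel offcuts out of the jig's pocket, right off the jig plate onto the bench, without touching them with the gripper, and stand the scraper upright on the bench clear of the jig. Then stack the module in the pocket between the four corner angles, one part at a time and right way up: the finned heat sink flat on the pocket floor, the spacer frame on it, the driver unit with its circuit board upwards on top, each fully down and square; lower the parts, do not drop them. Leave the soldering iron, the tin and the old circuit board where they are.

Things in the scene. Friction and masses are not known exactly. Their poses are not given: they have to be found in the camera images.
- jig: fixed assembly jig, may stand turned: aluminium plate 180 (x) x 140 (y) x 12 mm thick with a pocket 136 (x) x 60 (y) mm centred on it between four dark corner angles, 8 mm thick, 74 mm high over the plate plus flared lips to 85 mm. Open between them: 92 mm of each long side, 28 mm of each short side. Pocket floor = plate top. Origin: centre of the plate's underside, on the bench; z up
- heatsink: finned bare-aluminium heat sink 130 (x) x 56 (y) x 40 mm high: 10 mm base with seven fins 30 mm high running along x, the outer faces of the end fins flush with the base. Lies on the bench with the fins up. Origin: centre of the underside, z up. The two ends are alike
- spacer: grey plastic spacer frame, 130 (x) x 56 (y) x 24 mm high, open in the middle, walls 9 to 12 mm. Lies flat. Origin: centre of the underside, z up. The two ends are alike
- driver: driver unit: black tray 130 (x) x 56 (y) x 20 mm high with a green circuit board on it that carries a coil and capacitors up to 40 mm above the underside (within 45 mm wide, all inside the tray's outline). Stands with the components up. Origin: centre of the underside, z up. Either end may point either way
- scraper: scraper block standing upright: rubber foot 76 (x) x 28 (y) x 14 mm high, with an upright wooden grip 52 (x) x 22 (y) mm above it up to 78 mm above the underside. Origin: centre of the foot's underside, z up; it sweeps along its y
- iron: soldering iron in a stand, heavy black base 70 (x) x 100 (y) mm, the iron leans over it towards -y, up to about 140 mm high and 135 mm from the origin in -y; bystander, beside a fixed black power supply 175 mm high that stands beyond x = 0.78 m. Origin: centre of the base's underside
- tin: round metal solder tin, 68 mm across, 31 mm high; bystander. Origin: centre of the underside
- oldboard: old green circuit board with a small heat sink, 140 (x) x 100 (y) mm, 26 mm high; bystander. Origin: centre of the underside
- chip0: loose steel offcut 20 x 14 x 9 mm, at the start on the jig's pocket floor, within 33 mm of the middle along the jig's x and y. Origin: centre of its underside
- chip1: loose steel offcut 20 x 14 x 9 mm, at the start on the jig's pocket floor, within 33 mm of the middle along the jig's x and y. Origin: centre of its underside
- chip2: loose steel offcut 20 x 14 x 9 mm, at the start on the jig's pocket floor, within 33 mm of the middle along the jig's x and y. Origin: centre of its underside
There are look-alikes about, which are no part of the job. Of the things that look like the spacer, take the one that is farthest from the robot's base at the start. What is shaped like the driver but pink is not meant.

How it is judged (in metres and radians):
On the way, in this order (a step that is already met when the one before it is completed fails the run):
1. all three offcuts are off the jig plate, before any module part has been moved ((y of chip0 in the frame of jig above 0.07 m or y of chip0 in the frame of jig below -0.07 m or x of chip0 in the frame of jig above 0.09 m or x of chip0 in the frame of jig below -0.09 m) and height (world z) of chip0 between -0.02 and 0.02 m and (y of chip1 in the frame of jig above 0.07 m or y of chip1 in the frame of jig below -0.07 m or x of chip1 in the frame of jig above 0.09 m or x of chip1 in the frame of jig below -0.09 m) and height (world z) of chip1 between -0.02 and 0.02 m and (y of chip2 in the frame of jig above 0.07 m or y of chip2 in the frame of jig below -0.07 m or x of chip2 in the frame of jig above 0.09 m or x of chip2 in the frame of jig below -0.09 m) and height (world z) of chip2 between -0.02 and 0.02 m and distance of each of heatsink, spacer, driver from where it was at the start of the episode below 0.03 m), for 0.2 s.
2. the heat sink lies flat and square on the pocket floor (horizontal distance between heatsink and jig below 0.006 m and angle between the x axis of heatsink and the x axis of jig, either way round below 0.06 rad and angle between heatsink's own z axis and vertical below 0.04 rad and z of heatsink in the frame of jig between 0.009 and 0.015 m), for 0.2 s.
3. the spacer frame lies flat and square on the heat sink in the pocket (all of step 2 and horizontal distance between spacer and jig below 0.006 m and angle between the x axis of spacer and the x axis of jig, either way round below 0.06 rad and angle between spacer's own z axis and vertical below 0.04 rad and z of spacer in the frame of jig between 0.049 and 0.055 m), for 0.2 s.
4. the driver unit lies flat and square on the spacer frame in the pocket (all of step 3 and horizontal distance between driver and jig below 0.006 m and angle between the x axis of driver and the x axis of jig, either way round below 0.06 rad and angle between driver's own z axis and vertical below 0.04 rad and z of driver in the frame of jig between 0.073 and 0.079 m), for 0.2 s.
At the end, for the whole second after the job is handed in: Heat sink, spacer, driver unit stacked in the pocket: undersides 12, 52, 76 mm up (within 3), centred within 6 mm, square within 0.06 rad, level within 0.04; offcuts on the bench off the plate; scraper upright (0.1 rad) on the bench over 130 mm from the jig centre; all at rest (all of step 4 and (y of chip0 in the frame of jig above 0.07 m or y of chip0 in the frame of jig below -0.07 m or x of chip0 in the frame of jig above 0.09 m or x of chip0 in the frame of jig below -0.09 m) and height (world z) of chip0 between -0.02 and 0.02 m and (y of chip1 in the frame of jig above 0.07 m or y of chip1 in the frame of jig below -0.07 m or x of chip1 in the frame of jig above 0.09 m or x of chip1 in the frame of jig below -0.09 m) and height (world z) of chip1 between -0.02 and 0.02 m and (y of chip2 in the frame of jig above 0.07 m or y of chip2 in the frame of jig below -0.07 m or x of chip2 in the frame of jig above 0.09 m or x of chip2 in the frame of jig below -0.09 m) and height (world z) of chip2 between -0.02 and 0.02 m and linear speed of each of heatsink, spacer, driver, scraper, chip0, chip1, chip2 below 0.02 m/s and angle between scraper's own z axis and vertical below 0.1 rad and height (world z) of scraper between -0.008 and 0.008 m and horizontal distance between scraper and jig above 0.13 m); the robot touches nothing.
It fails at once if the soldering-iron stand, the tin or the old circuit board is shifted by more than 30 mm or tipped (distance of any of iron, tin, oldboard from where it was at the start of the episode above 0.03 m or angle between any of iron, tin, oldboard's own z axis and vertical above 0.3 rad).
It fails at once if a module part is dropped (moves faster than 0.6 m/s with no finger on it) ((linear speed of heatsink above 0.6 m/s and contact force between heatsink and the fingers below 0.05 N) or (linear speed of spacer above 0.6 m/s and contact force between spacer and the fingers below 0.05 N) or (linear speed of driver above 0.6 m/s and contact force between driver and the fingers below 0.05 N)).
It fails at once if the gripper's fingers touch a steel offcut (contact force between the fingers and chip0 above 0.5 N or contact force between the fingers and chip1 above 0.5 N or contact force between the fingers and chip2 above 0.5 N).
It also fails if it takes over 72 s, if anything falls off the work surface, if the arm or the gripper's body presses on something with over 40 N, if the wrist force passes 120 N, or if a joint passes its speed limit or range.

## Working session

There is one attempt and no reset: what is moved stays moved. The work goes in short steps, Python scripts to look and compute and a shell command to move; the robot and the scene stay as the last step left them, time stands still between calls to the robot, and variables do not carry over. Pictures are saved under pics/ and viewed, at most 10 in all, crops included, and the job is handed in when it is done.

```bash
ls; mkdir -p pics
python3 - <<'E'
from workcell import ctrl, optics
import cv2
for n in("scene","side"):
    im=optics.get_image(n); cv2.imwrite(f"pics/{n}0.png",im[:,:,::-1])
    m=optics.camera_model(n); print(n,m)
print(optics.camera_model("wrist"))
o=ctrl.get_obs();print(o)
for n in("scene","side"):
  for t in "jig heatsink spacer driver scraper iron tin oldboard chip0".split():
    print(n,t,[(round(d["conf"],2),[round(float(v)) for v in d["extent"]]) for d in optics.masks_of(t,n)])
E
```

```text
pics
scene {'fov_y': 56.83285102884401, 'cx': 319.1921123154124, 'cy': 200.6973073294495, 'k1': -0.06981594614582515, 'view': array([[ 5.06722717e-01,  8.62061369e-01,  9.07102057e-03,
        -2.97333788e+02],
       [-7.31170794e-01,  4.24162627e-01,  5.34298920e-01,
         3.05924397e+02],
       [ 4.56750871e-01, -2.77373866e-01,  8.45246934e-01,
        -1.55260535e+03],
       [ 0.00000000e+00,  0.00000000e+00,  0.00000000e+00,
         1.00000000e+00]])}
side {'fov_y': 47.99637806724155, 'cx': 323.53434002711936, 'cy': 194.35266682872995, 'k1': 0.01632340439734157, 'view': array([[ 8.79516304e-01, -4.75783067e-01, -9.03019685e-03,
        -4.01086685e+02],
       [ 3.52353975e-01,  6.38360679e-01,  6.84355405e-01,
        -2.29171774e+02],
       [-3.19840191e-01, -6.05083562e-01,  7.29092679e-01,
        -1.25130104e+03],
       [ 0.00000000e+00,  0.00000000e+00,  0.00000000e+00,
         1.00000000e+00]])}
{'fov_y': 70.8872882809991, 'cx': 319.43951425838856, 'cy': 198.57660292038807, 'k1': -0.0011278391175375637, 'hand_eye': array([[ 6.42202121e-04,  9.55452864e-01,  2.95
[... 1148 characters left out ...]
]
scene driver [(0.88, [380, 202, 35, 28]), (0.72, [423, 133, 34, 20]), (0.57, [187, 288, 39, 45])]
scene scraper [(0.69, [354, 162, 21, 16]), (0.43, [269, 309, 25, 20])]
scene iron [(0.58, [377, 247, 44, 29])]
scene tin [(0.63, [272, 309, 20, 28])]
scene oldboard [(0.8, [188, 288, 42, 44])]
scene chip0 []
side jig [(0.98, [353, 204, 71, 62])]
side heatsink [(0.92, [353, 288, 35, 55])]
side spacer [(0.82, [317, 369, 28, 58]), (0.77, [409, 262, 49, 20])]
side driver [(0.81, [235, 114, 22, 26]), (0.76, [321, 154, 26, 29])]
side scraper [(0.8, [270, 163, 13, 33])]
side iron [(0.92, [382, 153, 46, 37])]
side tin [(0.75, [449, 239, 26, 24])]
side oldboard [(0.9, [441, 331, 65, 49])]
side chip0 []
```

Run:
```python
import cv2,numpy as np
a=cv2.imread("pics/scene0.png")[100:340,120:460]; b=cv2.imread("pics/side0.png")[80:400,190:510]
a=cv2.resize(a,(800,565),interpolation=cv2.INTER_CUBIC);b=cv2.resize(b,(600,600),interpolation=cv2.INTER_CUBIC)
cv2.imwrite("pics/a.png",a);cv2.imwrite("pics/b.png",b)
```

```text
(no output)
```

View pics/a.png

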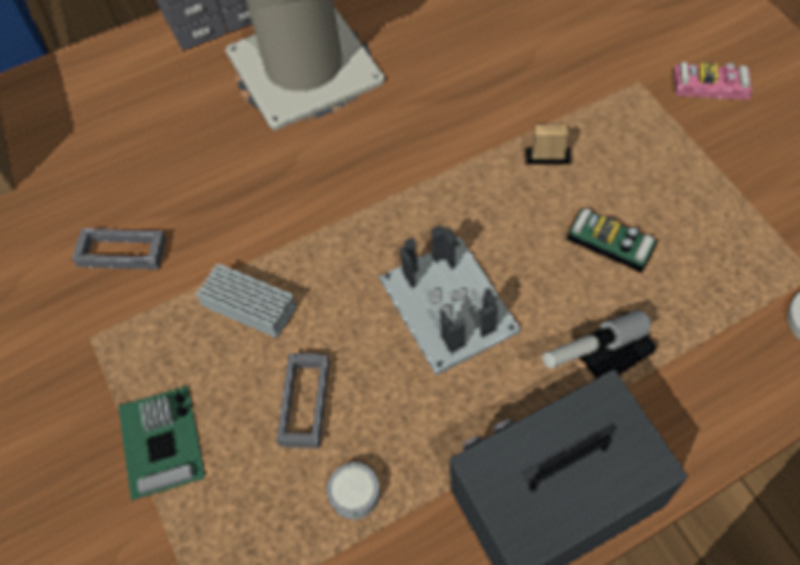

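View pics/b.png

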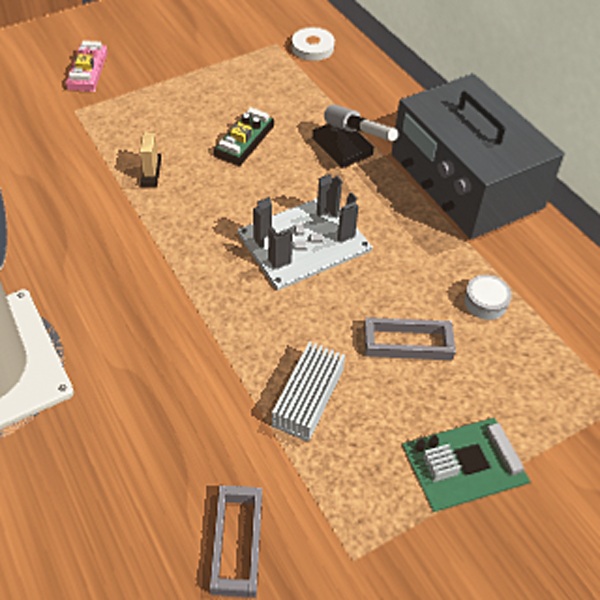

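The scene view crop shows these positions in full-image pixels:
- Spacer look-alikes at (169,206) and (249,268). In the side view they are at (317,369) and (409,262).
- Driver look-alikes: green at (380,202) and pink at (423,133).
- Single heat sink at (224,229), scraper at (354,162), and jig at (311,227) with chips inside it.

Next I'll fit poses with a silhouette fit.

```bash
cat > h.py <<'E'
import numpy as np, cv2
from scipy.optimize import minimize
from scipy.spatial.transform import Rotation as R
from workcell import ctrl, optics
def box(x0,x1,y0,y1,z0,z1): return np.array([[x,y,z] for x in(x0,x1) for y in(y0,y1) for z in(z0,z1)],float)
def cbox(a,b,z0,z1): return box(-a/2,a/2,-b/2,b/2,z0,z1)
posts=[b for sx in(-1,1) for sy in(-1,1) for b in (box(*sorted((sx*46,sx*76)),*sorted((sy*30,sy*38)),12,90),box(*sorted((sx*68,sx*76)),*sorted((sy*14,sy*38)),12,90))]
M={'heatsink':[cbox(130,56,0,40)],'spacer':[cbox(130,56,0,24)],'driver':[cbox(130,56,0,20),cbox(110,40,20,32)],
 'scraper':[cbox(76,28,0,14),cbox(52,22,14,78)],'jig':[cbox(180,140,0,12)]+posts,'chip0':[cbox(20,14,0,9)],'tin':[cbox(60,60,0,31)],'oldboard':[cbox(140,100,0,10)]}
def cam(n):
    m=optics.camera_model(n)
    if n=='wrist':
        o=ctrl.get_obs();T=np.eye(4);T[:3,:3]=R.from_rotvec(o['orientation']).as_matrix();T[:3,3]=o['ee_pos']
        V=np.linalg.inv(T@m['hand_eye'])
    else: V=m['view']
    return dict(V=V,f=200/np.tan(np.radians(m['fov_y'])/2),cx=m['cx'],cy=m['cy'],k=m['k1'])
def proj(c,P):
    q=P@c['V'][:3,:3].T+c['V'][:3,3]; s=np.c_[q[:,0],-q[:,1]]/-q[:,2:]
    s=s*(1+c['k']*(s**2).sum(1,keepdims=True)); return s*c['f']+[c['cx'],c['cy']]
def unproj(c,uv,z):
    d=(np.array(uv,float)-[c['cx'],c['cy']])/c['f']; s=d.copy()
    for _ in range(10): s=d/(1+c['k']*(s@s))
    Rm=c['V'][:3,:3]; o=-Rm.T@c['V'][:3,3]; r=Rm.T@np.array([s[0],-s[1],-1]); return o+r*(z-o[2])/r[2]
def place(p,B,z): 
    cs,sn=np.cos(p[2]),np.sin(p[2]); return np.c_[p[0]+cs*B[:,0]-sn*B[:,1],p[1]+sn*B[:,0]+cs*B[:,1],B[:,2]+z]
S=4
def render(c,name,p,z):
    im=np.zeros((400*S,640*S),np.uint8)
    for B in M[name]:
        q=np.clip((proj(c,place(p,B,z))+.5)*S,-9e3,9e3)
        cv2.fillConvexPoly(im,cv2.convexHull(np.round(q).astype(np.int32)),1)
    return cv2.resize(im.astype(np.float32),(640,400),interpolation=cv2.INTER_AREA)
def solid(m,name):
    m=m.astype(np.uint8)
    cs,_=cv2.findContours(m,cv2.RETR_EXTERNAL,cv2.CHAIN_APPROX_NONE); c=max(cs,key=cv2.contourArea)
    if name in('heatsink','spacer'): c=cv2.convexHull(c)
    o=np.zeros_like(m); cv2.drawContours(o,[c],-1,1,-1); return o.astype(np.float32)
def fit(name,views,p0,z=0,yaws=np.arange(0,np.pi,np.pi/6)):
    """views: list of (cam, mask)"""
    vs=[(c,solid(m,name)) for c,m in views]
    def cost(p): return sum(np.abs(render(c,name,p,z)-m).sum()/m.sum() for c,m in vs)/len(vs)
    p0=np.array(p0,float)
    if len(p0)<3: p0=min((np.r_[p0,a] for a in yaws),key=cost)
    for st in((12,12,.2),(3,3,.05)):
        r=minimize(cost,p0,method='Nelder-Mead',options=dict(initial_simplex=p0+np.vstack([np.zeros(3),np.diag(st)]),xatol=.05,fatol=1e-5)); p0=r.x
    return p0,r.fun
E
cat > s1.py <<'E'
from h import *
want={'jig':((311,227),(353,204)),'heatsink':((224,229),(353,288)),'spacer':((249,268),(409,262)),'driver':((380,202),(321,154)),'scraper':((354,162),(270,163)),'oldboard':((188,288),(441,331)),'tin':((272,309),(449,239))}
C={n:cam(n) for n in('scene','side')}
for n in C: optics.get_image(n)
print('near spacer',unproj(C['side'],(317,369),12))
for t,w in want.items():
    vs=[];p=None
    for n,px in zip(('scene','side'),w):
        ds=[d for d in optics.masks_of(t,n) if np.hypot(*(np.array(d['extent'][:2])-px))<8]
        g=unproj(C[n],px,15)[:2]; 
        if ds: vs.append((C[n],ds[0]['pixels'])); p=g
    if p is None: print(t,'missed',g); continue
    r,e=fit(t,vs,p); print(t,len(vs),r.round(2),'dist',round(np.hypot(*r[:2])),'err',round(e,3))
print(ctrl.get_obs()['t'])
E
python3 s1.py
```

```text
near spacer [ 213.87215047 -415.56361188   12.        ]
jig 2 [ 5.4884e+02 -1.2780e+01 -2.0000e-02] dist 549 err 0.054
heatsink 2 [ 401.25 -274.39    0.61] dist 486 err 0.063
spacer 2 [ 580.65 -265.77    2.58] dist 639 err 0.055
driver 2 [5.7960e+02 2.5854e+02 5.6000e-01] dist 635 err 0.079
scraper 2 [392.17 265.18   1.06] dist 473 err 0.145
oldboard 1 [ 5.3459e+02 -4.6131e+02 -2.4000e-01] dist 706 err 0.056
tin 2 [ 731.72 -262.07    0.8 ] dist 777 err 0.185
1.8
```

```bash
python3 -m jog '[[-0.67,-0.58,0,0,0,0,1],[-0.67,-0.58,0,0,0,0,1],[-0.67,-0.58,0,0,0,0,1],[-0.67,-0.58,0,0,0,0,1],[-0.67,-0.58,0,0,0,0,1],[-0.67,-0.58,0,0,0,0,1],[-0.67,-0.58,0,0,0,0,1],[-0.67,-0.58,0,0,0,0,1],[-0.67,-0.58,0,0,0,0,1],[-0.67,-0.58,0,0,0,0,1],[0,0,0,0,0,1,1],[0,0,0,0,0,1,1],[0,0,0,0,0,1,1],[0,0,0,0,0,1,1],[0,0,0,0,0,1,1],[0,0,0,0,0,1,1],[0,0,0,0,0,1,1],[0,0,0,0,0,1,1]]'
python3 -m jog '[[0,0,0,0,0,1,1],[0,0,0,0,0,1,1],[0,0,0,0,0,1,1],[0,0,0,0,0,1,1],[0,0,0,0,0,1,1],[0,0,0,0,0,1,1],[0,0,0,0,0,1,1],[0,0,0,0,0,1,1],[0,0,0,0,0,0,1],[0,0,0,0,0,0,1]]'
cat >> h.py <<'E'
def look(name,p0,z=0,psi=None,save=None,grip=True,n=1):
    """wrist fit of name; then the shift+turn (tool axes, units) that brings TCP above it, tool y along its y"""
    out=[]
    for _ in range(n):
        c=cam('wrist'); im=optics.get_image('wrist')
        if save: cv2.imwrite(save,im[:,:,::-1])
        ds=optics.masks_of(name,'wrist'); e0=proj(c,np.array([[p0[0],p0[1],z+10]]))[0]
        ds.sort(key=lambda d:np.hypot(*(d['extent'][:2]-e0)))
        if ds: 
            d=ds[0]; r,e=fit(name,[(c,d['pixels'])],p0,z); out.append(r); print(name,r.round(3),'err',round(e,3),'conf',round(d['conf'],2),'ext',np.round(d['extent']))
    if out: r=np.mean(out,0); delta(*r[:2],r[2]+np.pi/2); return r
def delta(x,y,psi,half=True):
    o=ctrl.get_obs(); Rm=R.from_rotvec(o['orientation']).as_matrix(); ty=np.arctan2(Rm[1,1],Rm[0,1])
    d=Rm.T@(np.array([x,y,o['ee_pos'][2]])-o['ee_pos'])
    a=(psi-ty+np.pi/2)%np.pi-np.pi/2
    print('t',round(o['t'],2),'tcp',o['ee_pos'].round(1),'psi',round(ty,3),'tilt',Rm[:2,2].round(4),'w',round(o['width'],1),'F',o['ft_force'].round(1),'g',round(o['grasp_force'],1))
    print('  to go units x,y',(d[:2]/40).round(3),'turn units',round(-np.degrees(a)/6,3),'q6',round(o['qpos'][5],2))
E
python3 - <<'E'
from h import *
look('scraper',[392,265,1.06],save='pics/w1.png',n=2)
E
```

```text
t: 3.6
ee_pos: [394.6, 265.7, 222.8]
orientation: [1.802, 2.573, 0.0]
ft_force: [-0.4, -0.2, 0.9]
width: 87.7
grasp_force: 0.0
t: 4.6
ee_pos: [394.6, 265.6, 222.7]
orientation: [2.687, 1.627, 0.0]
ft_force: [0.0, 0.2, 0.6]
width: 87.9
grasp_force: 0.0
scraper [393.161 265.809   1.042] err 0.067 conf 0.8 ext [321. 180.  27.  60.]
scraper [393.496 266.409   1.044] err 0.079 conf 0.57 ext [322. 179.  25.  59.]
t 4.8 tcp [394.6 265.6 222.7] psi -0.483 tilt [0. 0.] w 87.9 F [-0.7  0.1 -0.2] g 0.0
  to go units x,y [-0.004 -0.033] turn units 0.426 q6 1.05
```

View pics/w1.png

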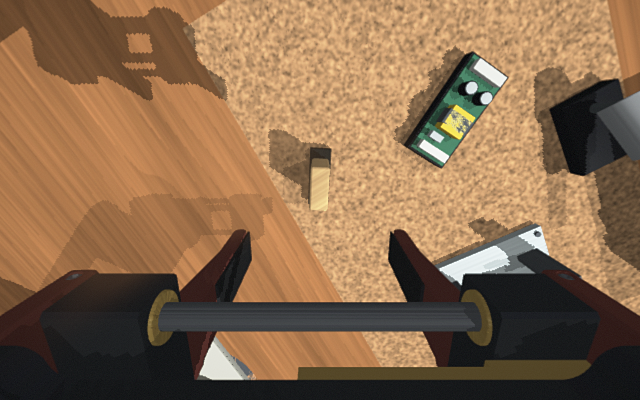

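The wrist picture shows the scraper at (320,180), between the fingers, with the green driver at (456,108) beyond it. The fit agrees with the picture, so I'll go down and grasp.

```bash
python3 -m jog '[[0,-0.03,0.7,0,0,0.4,1],[0,0,0.8,0,0,0,1],[0,0,0.8,0,0,0,1],[0,0,0.8,0,0,0,1],[0,0,0.8,0,0,0,1],[0,0,0.66,0,0,0,1],[0,0,0,0,0,0,0.5],[0,0,0,0,0,0,0],[0,0,0,0,0,0,0],[0,0,0,0,0,0,0],[0,0,0,0,0,0,0],[0,0,0,0,0,0,0],[0,0,0,0,0,0,0]]'
```

```text
t: 6.1
ee_pos: [393.7, 266.3, 40.7]
orientation: [-2.723, -1.567, -0.001]
ft_force: [0.1, 0.4, -0.8]
width: 35.8
grasp_force: 0.0
```

```bash
python3 -m jog '[[0,0,0,0,0,0,0],[0,0,0,0,0,0,0],[0,0,0,0,0,0,0],[0,0,0,0,0,0,0],[0,0,0,0,0,0,0]]'; python3 -m jog '[[0,0,-0.5,0,0,0,0],[0,0,-0.8,0,0,0,0],[0,0,-0.8,0,0,0,0],[0,0,-0.8,0,0,0,0],[0,0,-0.8,0,0,0,0],[0,0,-0.8,0,0,0,0],[0,0,0,0,0,0,0]]'
python3 - <<'E'
from h import *
delta(548.8,-12.8,-0.02-np.pi/2)
delta(548.8-90,-12.8+85,-0.02-np.pi/2)
E
```

```text
t: 6.6
ee_pos: [393.5, 266.2, 40.3]
orientation: [2.723, 1.567, -0.0]
ft_force: [-0.8, -0.8, 0.5]
width: 21.8
grasp_force: 30.0
t: 7.3
ee_pos: [395.5, 267.5, 224.0]
orientation: [-2.723, -1.567, -0.011]
ft_force: [0.6, 0.4, -1.5]
width: 22.3
grasp_force: 30.0
t 7.3 tcp [395.5 267.5 224. ] psi -0.526 tilt [0.0061 0.004 ] w 22.3 F [ 0.6  0.4 -1.5] g 30.0
  to go units x,y [-4.134  6.835] turn units 10.164 q6 1.1
t 7.3 tcp [395.5 267.5 224. ] psi -0.526 tilt [0.0061 0.004 ] w 22.3 F [ 0.6  0.4 -1.5] g 30.0
  to go units x,y [-3.427  3.822] turn units 10.164 q6 1.1
```

```bash
python3 -m jog '[[-0.64,0.65,0,0,0,0,0],[-0.64,0.65,0,0,0,0,0],[-0.64,0.65,0,0,0,0,0],[-0.64,0.65,0,0,0,0,0],[-0.64,0.65,0,0,0,0,0],[-0.64,0.65,0,0,0,0,0],[-0.64,0.65,0,0,0,0,0],[-0.6,0.65,0,0,0,0,0],[0,0,0,0,0,1,0],[0,0,0,0,0,1,0],[0,0,0,0,0,1,0],[0,0,0,0,0,1,0],[0,0,0,0,0,1,0],[0,0,0,0,0,1,0],[0,0,0,0,0,1,0],[0,0,0,0,0,1,0],[0,0,0,0,0,1,0],[0,0,0,0,0,1,0],[0,0,0,0,0,0,0]]'
python3 - <<'E'
from h import *
r=look('jig',[548.8,-12.8,-.02],save='pics/w2.png',n=2)
c=cam('wrist')
for d in optics.masks_of('chip0','wrist'):
    w=unproj(c,d['extent'][:2],12+5)[:2]-r[:2]; a=r[2]; print('chip',round(d['conf'],2),np.round(d['extent']),'in jig',round(w@[np.cos(a),np.sin(a)],1),round(w@[-np.sin(a),np.cos(a)],1))
E
```

```text
t: 9.2
ee_pos: [470.4, -14.0, 218.9]
orientation: [-3.141, 0.006, 0.004]
ft_force: [-0.2, -0.5, -0.9]
width: 22.0
grasp_force: 30.0
jig [ 5.50159e+02 -1.37630e+01 -1.30000e-02] err 0.047 conf 0.83 ext [323. 105. 121. 167.]
jig [ 5.50433e+02 -1.39480e+01 -1.90000e-02] err 0.044 conf 0.62 ext [323. 107. 123. 167.]
t 9.4 tcp [470.9 -14.  219.7] psi -1.572 tilt [-0.0009  0.    ] w 22.1 F [ 0.5 -0.3 -1.5] g 30.0
  to go units x,y [ 1.984 -0.005] turn units 0.143 q6 1.52
chip 0.53 [330. 103.  18.  14.] in jig 12.1 -12.2
chip 0.46 [333. 123.  18.  17.] in jig -11.7 -15.6
chip 0.46 [307. 112.  16.  15.] in jig 1.1 16.1
```

View pics/w2.png

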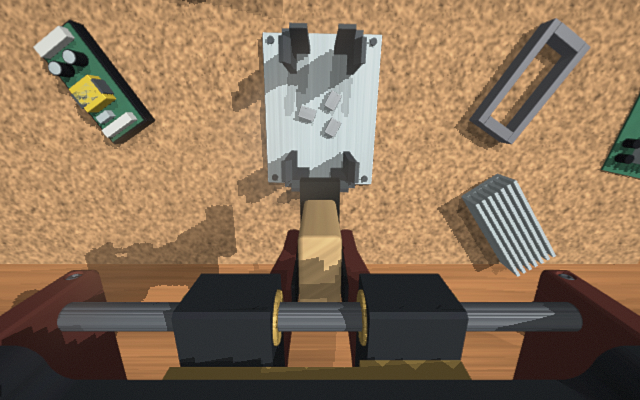

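The jig is at (323,107) in the wrist picture, with three chips at about (330,103), (333,123) and (307,112). I'll start the sweep from the jig's −y side.

```bash
python3 -m jog '[[0.66,0.47,0,0,0,0.14,0],[0.66,0.47,0,0,0,0,0],[0.66,0.47,0,0,0,0,0],[0,0,0.5,0,0,0,0],[0,0,0.8,0,0,0,0],[0,0,0.8,0,0,0,0],[0,0,0.8,0,0,0,0],[0,0,0.8,0,0,0,0],[0,0,0.2,0,0,0,0],[0,0,0,0,0,0,0],[0,0,0,0,0,0,0]]'
python3 - <<'E'
from h import *
delta(549.4,-69.9,-.016+np.pi/2)
E
```

```text
t: 10.55
ee_pos: [550.6, -71.5, 65.4]
orientation: [3.141, -0.027, 0.002]
ft_force: [-0.3, 0.6, -1.5]
width: 21.5
grasp_force: 30.0
t 10.55 tcp [550.6 -71.5  65.4] psi -1.588 tilt [ 0.0015 -0.0002] w 21.5 F [-0.3  0.6 -1.5] g 30.0
  to go units x,y [-0.031 -0.04 ] turn units -0.011 q6 1.44
```

```bash
python3 -m jog '[[-0.03,0,0.27,0,0,0,0],[0,0,0,0,0,0,0],[0,0,0,0,0,0,0]]'; python3 -m jog '[[0,-0.25,0,0,0,0,0],[0,-0.25,0,0,0,0,0],[0,-0.25,0,0,0,0,0],[0,-0.25,0,0,0,0,0],[0,-0.25,0,0,0,0,0],[0,-0.25,0,0,0,0,0],[0,-0.25,0,0,0,0,0],[0,-0.25,0,0,0,0,0],[0,-0.25,0,0,0,0,0],[0,-0.25,0,0,0,0,0],[0,-0.25,0,0,0,0,0],[0,-0.25,0,0,0,0,0],[0,-0.25,0,0,0,0,0],[0,-0.25,0,0,0,0,0],[0,-0.1,0,0,0,0,0],[0,0,0,0,0,0,0]]'
```

```text
t: 10.85
ee_pos: [548.6, -71.4, 53.8]
orientation: [3.141, -0.027, 0.001]
ft_force: [-0.5, -0.0, -1.7]
width: 22.1
grasp_force: 30.0
t: 12.45
ee_pos: [553.0, 73.3, 55.3]
orientation: [3.141, -0.026, 0.006]
ft_force: [0.2, -1.9, 13.1]
width: 22.1
grasp_force: 30.0
```

```bash
python3 -m jog '[[0,0,-0.5,0,0,0,0],[0,0,-0.8,0,0,0,0],[0,0,-0.8,0,0,0,0],[0,0,-0.8,0,0,0,0],[-0.8,0,-0.8,0,0,0,0],[-0.8,0,-0.4,0,0,0,0],[-0.4,0,0,0,0,0,0],[0,0,0,0,0,0,0]]'
python3 - <<'E'
from h import *
jig=np.array([550.3,-13.9,-.016])
c=cam('wrist');im=optics.get_image('wrist');cv2.imwrite('pics/w3.png',cv2.resize(im[0:240,150:470,::-1],(800,600),interpolation=cv2.INTER_CUBIC))
for d in optics.masks_of('chip0','wrist'):
  for z in (5,17):
    w=unproj(c,d['extent'][:2],z)[:2]-jig[:2]; a=jig[2]; print('chip',z,round(d['conf'],2),np.round(d['extent']),'in jig',round(w@[np.cos(a),np.sin(a)],1),round(w@[-np.sin(a),np.cos(a)],1))
delta(0,0,0)
E
```

```text
t: 13.25
ee_pos: [469.2, 74.3, 218.0]
orientation: [-3.141, 0.027, 0.0]
ft_force: [-0.1, 0.8, -1.3]
width: 21.9
grasp_force: 30.0
chip 5 0.67 [314. 106.  16.  15.] in jig 6.5 94.7
chip 17 0.67 [314. 106.  16.  15.] in jig 6.2 94.4
chip 5 0.58 [304. 114.  16.  15.] in jig -4.2 107.7
chip 17 0.58 [304. 114.  16.  15.] in jig -4.1 107.1
chip 5 0.46 [319. 125.  15.  15.] in jig -17.8 89.1
chip 17 0.46 [319. 125.  15.  15.] in jig -17.3 89.1
t 13.35 tcp [471.6  74.3 217.7] psi -1.588 tilt [0.001  0.0001] w 21.5 F [ 0.  -0.3 -2.1] g 30.0
  to go units x,y [-11.756   2.06 ] turn units 14.836 q6 1.72
```

View pics/w3.png

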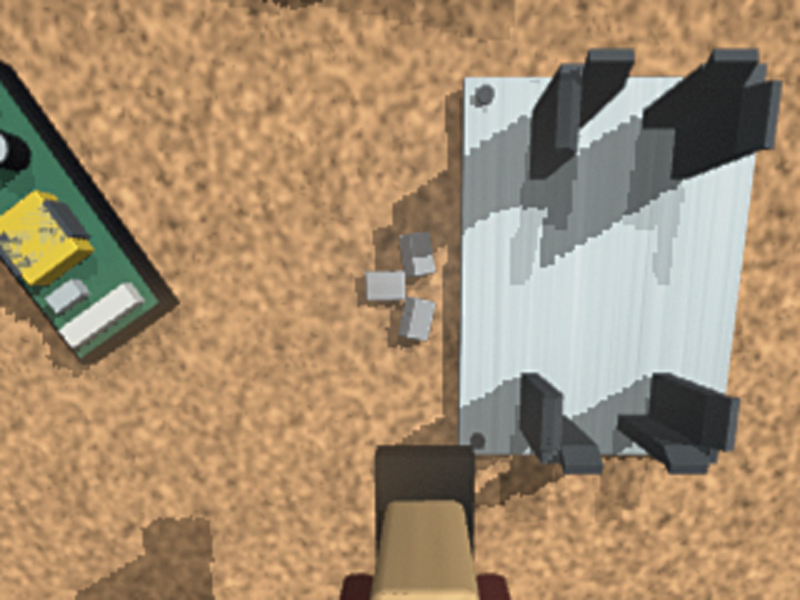

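All three offcuts lie on the bench left of the plate, at crop pixels (417,255), (385,285) and (417,320). The plate is clear. Now I'll park the scraper at about (420,150).

```bash
python3 -m jog '[[-0.45,-0.65,0,0,0,0,0],[-0.45,-0.65,0,0,0,0,0],[-0.4,-0.6,0,0,0,0,0],[0,0,0.5,0,0,0,0],[0,0,0.8,0,0,0,0],[0,0,0.8,0,0,0,0],[0,0,0.8,0,0,0,0],[0,0,0.8,0,0,0,0],[0,0,0.5,0,0,0,0],[0,0,0,0,0,0,0],[0,0,0,0,0,0,0]]'
```

```text
t: 14.45
ee_pos: [421.0, 151.1, 49.0]
orientation: [3.141, -0.028, -0.002]
ft_force: [0.1, 0.3, -1.8]
width: 22.0
grasp_force: 30.0
```

```bash
python3 -m jog '[[0,0,0.1,0,0,0,0],[0,0,0.05,0,0,0,0],[0,0,0.03,0,0,0,0],[0,0,0,0,0,0,0]]';python3 -m jog '[[0,0,0.03,0,0,0,0],[0,0,0,0,0,0,0]]'
```

```text
t: 14.85
ee_pos: [420.7, 151.0, 42.7]
orientation: [-3.141, 0.027, -0.001]
ft_force: [0.7, -0.4, -0.8]
width: 21.7
grasp_force: 30.0
t: 15.05
ee_pos: [420.4, 150.9, 41.2]
orientation: [-3.141, 0.027, -0.0]
ft_force: [-0.6, -0.1, -2.6]
width: 21.8
grasp_force: 30.0
```

```bash
python3 -m jog '[[0,0,0.02,0,0,0,0],[0,0,0.01,0,0,0,0],[0,0,0,0,0,0,0]]';python3 -m jog '[[0,0,0.01,0,0,0,0],[0,0,0,0,0,0,0]]'
```

```text
t: 15.35
ee_pos: [420.5, 150.9, 40.2]
orientation: [-3.141, 0.027, -0.0]
ft_force: [-1.5, -0.3, 5.6]
width: 22.0
grasp_force: 30.0
t: 15.55
ee_pos: [420.4, 150.9, 40.2]
orientation: [-3.141, 0.027, -0.0]
ft_force: [-2.4, -0.6, 11.7]
width: 22.0
grasp_force: 30.0
```

```bash
python3 -m jog '[[0,0,0,0,0,0,0.6],[0,0,0,0,0,0,0.6],[0,0,0,0,0,0,0.6],[0,0,-0.3,0,0,0,0.6],[0,0,-0.8,0,0,0,1],[0,0,-0.8,0,0,0,1],[0,0,-0.8,0,0,0,1],[0,0,-0.8,0,0,0,1],[0,0,-0.8,0,0,0,1],[0,0,0,0,0,0,1]]'
python3 -m jog '[[-0.03,0.96,0,0,0,0,1],[-0.03,0.96,0,0,0,0,1],[-0.03,0.96,0,0,0,0,1],[-0.03,0.96,0,0,0,0,1],[-0.03,0.96,0,0,0,0,1],[-0.03,0.96,0,0,0,0,1],[-0.03,0.96,0,0,0,0,1],[-0.03,0.96,0,0,0,0,1],[-0.03,0.96,0,0,0,0,1],[-0.03,0.96,0,0,0,0,1],[-0.03,0.96,0,0,0,0,1],[0,0,0,0,0,-1,1],[0,0,0,0,0,-1,1],[0,0,0,0,0,-1,1],[0,0,0,0,0,-1,1],[0,0,0,0,0,-1,1],[0,0,0,0,0,-1,1],[0,0,0,0,0,0,1],[0,0,0,0,0,0,1]]'
python3 - <<'E'
from h import *
look('heatsink',[401.25,-274.4,.61],save='pics/w4.png',n=2)
C=cam('side');im=optics.get_image('side');cv2.imwrite('pics/side1.png',im[:,:,::-1])
for d in optics.masks_of('scraper','side')[:2]: print('scr',d['conf'],np.round(d['extent']),unproj(C,d['extent'][:2],35).round())
E
```

```text
t: 16.55
ee_pos: [422.8, 151.7, 216.0]
orientation: [-3.139, 0.027, -0.012]
ft_force: [0.5, 1.4, 0.3]
width: 87.8
grasp_force: 0.0
t: 18.45
ee_pos: [399.5, -271.0, 211.2]
orientation: [-2.997, -0.94, 0.001]
ft_force: [0.7, -0.4, 0.2]
width: 87.7
grasp_force: 0.0
heatsink [ 402.814 -271.867    0.625] err 0.025 conf 0.74 ext [321. 178.  50. 107.]
heatsink [ 402.378 -272.404    0.625] err 0.029 conf 0.92 ext [324. 177.  49. 107.]
t 18.65 tcp [ 399.7 -271.1  211.4] psi -0.961 tilt [-0.0002  0.0001] w 87.7 F [ 0.5 -0.1 -0.5] g 0.0
  to go units x,y [0.044 0.061] turn units -0.147 q6 0.34
scr 0.57 [290. 183.  24.  31.] [415. 150.  35.]
```

View pics/w4.png

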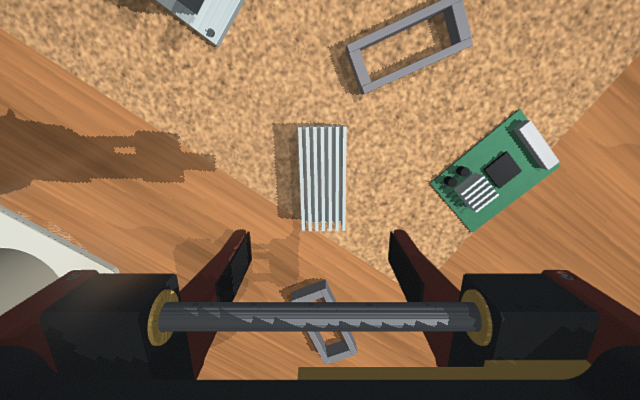

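The heat sink shows at (323,178), fins up, between the fingers. I'll look again from closer before grasping.

```bash
python3 -m jog '[[0.04,0.06,0.6,0,0,-0.15,1],[0,0,0.8,0,0,0,1],[0,0,0.8,0,0,0,1],[0,0,0.3,0,0,0,1],[0,0,0,0,0,0,1],[0,0,0,0,0,0,1]]'
python3 - <<'E'
from h import *
look('heatsink',[402.5,-272.1,.625],save='pics/w5.png',n=2)
E
```

```text
t: 19.35
ee_pos: [403.0, -272.6, 112.2]
orientation: [2.988, 0.968, 0.001]
ft_force: [0.3, 0.6, -0.1]
width: 87.6
grasp_force: 0.0
heatsink [ 402.667 -272.05     0.625] err 0.021 conf 0.7 ext [321. 203.  68. 148.]
heatsink [ 402.351 -272.067    0.618] err 0.024 conf 0.71 ext [321. 202.  69. 146.]
t 19.55 tcp [ 403.3 -272.8  112.7] psi -0.944 tilt [ 0.002  -0.0014] w 87.9 F [ 0.3  0.3 -0. ] g 0.0
  to go units x,y [-0.005 -0.026] turn units 0.047 q6 0.33
```

```bash
python3 -m jog '[[0,-0.02,0.8,0,0,0.04,1],[0,0,0.8,0,0,0,1],[0,0,0.6,0,0,0,1],[0,0,0.3,0,0,0,1],[0,0,0,0,0,0,0],[0,0,0,0,0,0,0],[0,0,0,0,0,0,0],[0,0,0,0,0,0,0],[0,0,0,0,0,0,0],[0,0,0,0,0,0,0],[0,0,0,0,0,0,0]]'
python3 - <<'E'
from h import *
delta(402.5,-272.06,.622-np.pi/2)
E
```

```text
t: 20.65
ee_pos: [402.8, -272.2, 12.5]
orientation: [2.989, 0.961, 0.002]
ft_force: [-0.4, -0.1, 6.8]
width: 55.7
grasp_force: 30.0
t 20.65 tcp [ 402.8 -272.2   12.5] psi -0.948 tilt [ 0.0018 -0.0013] w 55.7 F [-0.4 -0.1  6.8] g 30.0
  to go units x,y [-0.005 -0.008] turn units 0.004 q6 0.33
```

```bash
python3 -m jog '[[0,0,-0.3,0,0,0,0],[0,0,-0.7,0,0,0,0],[0,0,-0.9,0,0,0,0],[0,0,-0.9,0,0,0,0],[0,0,-0.9,0,0,0,0],[0,0,-0.9,0,0,0,0],[0,0,-0.9,0,0,0,0],[0,0,-0.4,0,0,0,0],[0,0,0,0,0,0,0]]'
python3 -m jog '[[0.59,-0.71,0,0,0,0,0],[0.59,-0.71,0,0,0,0,0],[0.59,-0.71,0,0,0,0,0],[0.59,-0.71,0,0,0,0,0],[0.59,-0.71,0,0,0,0,0],[0.59,-0.71,0,0,0,0,0],[0.59,-0.71,0,0,0,0,0],[0,0,0,0,0,1,0],[0,0,0,0,0,1,0],[0,0,0,0,0,1,0],[0,0,0,0,0,1,0],[0,0,0,0,0,1,0],[0,0,0,0,0,1,0],[0,0,0,0,0,0.1,0],[0,0,0,0,0,0,0],[0,0,0,0,0,0,0]]'
python3 - <<'E'
from h import *
look('jig',[550.3,-13.9,-.016],save='pics/w6.png',n=2)
E
```

```text
t: 21.55
ee_pos: [402.8, -272.1, 250.4]
orientation: [2.987, 0.961, 0.005]
ft_force: [-0.3, 0.4, -3.4]
width: 55.8
grasp_force: 30.0
t: 23.15
ee_pos: [419.9, -13.8, 247.0]
orientation: [-3.141, 0.023, 0.002]
ft_force: [-0.5, 0.6, -3.9]
width: 56.1
grasp_force: 30.0
jig [ 5.5068e+02 -1.3692e+01 -1.7000e-02] err 0.009 conf 0.9 ext [319.  70. 117. 141.]
jig [ 5.50996e+02 -1.36820e+01 -2.20000e-02] err 0.013 conf 0.77 ext [320.  71. 116. 142.]
t 23.35 tcp [420.3 -13.8 247.4] psi -1.586 tilt [-0.0001  0.    ] w 55.9 F [ 0.6  0.3 -3.7] g 30.0
  to go units x,y [ 3.264 -0.053] turn units 0.034 q6 1.53
```

View pics/w6.png

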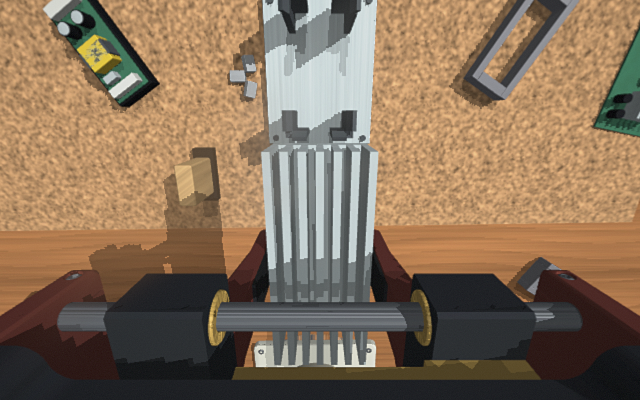

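```bash
python3 -m jog '[[0.81,0,0,0,0,0.03,0],[0.81,0,0,0,0,0,0],[0.81,0,0,0,0,0,0],[0.81,0,0,0,0,0,0],[0,0,0.8,0,0,0,0],[0,0,0.8,0,0,0,0],[0,0,0.8,0,0,0,0],[0,0,0.5,0,0,0,0],[0,0,0,0,0,0,0],[0,0,0,0,0,0,0]]'
python3 - <<'E'
from h import *
delta(550.6,-13.7,-.018-np.pi/2)
E
```

```text
t: 24.35
ee_pos: [550.2, -16.2, 131.7]
orientation: [-3.141, 0.03, 0.001]
ft_force: [-0.3, -0.2, -2.8]
width: 55.8
grasp_force: 30.0
t 24.35 tcp [550.2 -16.2 131.7] psi -1.59 tilt [-0.0004  0.    ] w 55.8 F [-0.3 -0.2 -2.8] g 30.0
  to go units x,y [ 0.01  -0.063] turn units -0.012 q6 1.54
```

```bash
python3 -m jog '[[0.01,-0.063,0,0,0,0,0],[0,0,0.4,0,0,0,0],[0,0,0.4,0,0,0,0],[0,0,0.4,0,0,0,0],[0,0,0.4,0,0,0,0],[0,0,0.4,0,0,0,0],[0,0,0.4,0,0,0,0],[0,0,0.15,0,0,0,0],[0,0,0,0,0,0,0],[0,0,0,0,0,0,0]]'
python3 - <<'E'
from h import *
delta(550.6,-13.7,-.018-np.pi/2)
E
```

```text
t: 25.35
ee_pos: [551.3, -13.7, 30.6]
orientation: [3.141, -0.031, 0.003]
ft_force: [0.6, -0.5, -2.7]
width: 55.5
grasp_force: 30.0
t 25.35 tcp [551.3 -13.7  30.6] psi -1.59 tilt [ 0.0018 -0.0001] w 55.5 F [ 0.6 -0.5 -2.7] g 30.0
  to go units x,y [-0.019  0.001] turn units -0.014 q6 1.54
```

Slid in with no contact force. I'll lower to contact.

```bash
python3 -m jog '[[-0.02,0,0.07,0,0,0,0],[0,0,0.05,0,0,0,0],[0,0,0.02,0,0,0,0],[0,0,0,0,0,0,0]]';python3 -m jog '[[0,0,0.02,0,0,0,0],[0,0,0,0,0,0,0]]'
```

```text
t: 25.75
ee_pos: [549.8, -13.7, 24.6]
orientation: [3.141, -0.031, 0.001]
ft_force: [-1.6, 0.7, 4.2]
width: 55.8
grasp_force: 30.0
t: 25.95
ee_pos: [549.8, -13.7, 24.5]
orientation: [3.141, -0.03, 0.001]
ft_force: [-4.2, 0.4, 13.4]
width: 55.5
grasp_force: 30.0
```

```bash
python3 -m jog '[[0,0,0,0,0,0,1],[0,0,0,0,0,0,1],[0,0,0,0,0,0,1],[0,0,0,0,0,0,1],[0,0,0,0,0,0,1],[0,0,-0.5,0,0,0,1],[0,0,-0.9,0,0,0,1],[0,0,-0.9,0,0,0,1],[0,0,-0.9,0,0,0,1],[0,0,-0.9,0,0,0,1],[0,0,-0.4,0,0,0,1],[0,0,0,0,0,0,1]]'
python3 -m jog '[[0.11,0.785,0,0,0,0,1],[0.11,0.785,0,0,0,0,1],[0.11,0.785,0,0,0,0,1],[0.11,0.785,0,0,0,0,1],[0.11,0.785,0,0,0,0,1],[0.11,0.785,0,0,0,0,1],[0.11,0.785,0,0,0,0,1],[0.11,0.785,0,0,0,0,1],[0,0,0,0,0,1,1],[0,0,0,0,0,1,1],[0,0,0,0,0,1,1],[0,0,0,0,0,1,1],[0,0,0,0,0,1,1],[0,0,0,0,0,0.2,1],[0,0,0,0,0,0,1],[0,0,0,0,0,0,1]]'
python3 - <<'E'
from h import *
look('spacer',[580.6,-265.8,2.58-np.pi],save='pics/w7.png',n=1)
C=cam('side');optics.get_image('side')
for d in optics.masks_of('heatsink','side')[:2]: print('hs',d['conf'],np.round(d['extent']),unproj(C,d['extent'][:2],35).round())
E
```

```text
t: 27.15
ee_pos: [551.3, -13.8, 205.7]
orientation: [3.141, -0.031, 0.008]
ft_force: [-0.1, -0.6, 0.5]
width: 88.2
grasp_force: 0.0
t: 28.75
ee_pos: [579.6, -265.4, 202.3]
orientation: [-3.018, 0.871, 0.002]
ft_force: [-0.1, -0.3, 0.3]
width: 87.9
grasp_force: 0.0
spacer [ 5.83259e+02 -2.64883e+02 -5.44000e-01] err 0.017 conf 0.57 ext [318. 174.  51. 104.]
t 28.85 tcp [ 579.8 -265.5  202.7] psi -2.134 tilt [-0.0004  0.0002] w 87.8 F [ 0.1 -0.1 -0.7] g 0.0
  to go units x,y [ 0.066 -0.059] turn units -0.18 q6 1.69
hs 0.72 [351. 201.  39.  30.] [546. -12.  35.]
```

```bash
python3 -m jog '[[0.066,-0.06,0.6,0,0,-0.18,1],[0,0,0.8,0,0,0,1],[0,0,0.8,0,0,0,1],[0,0,0.3,0,0,0,1],[0,0,0,0,0,0,1],[0,0,0,0,0,0,1]]'
python3 - <<'E'
from h import *
look('spacer',[583.2,-264.9,-.544],save='pics/w8.png',n=2)
E
```

```text
t: 29.55
ee_pos: [584.1, -265.3, 104.1]
orientation: [3.025, -0.846, 0.002]
ft_force: [-1.1, -0.7, 0.8]
width: 87.8
grasp_force: 0.0
spacer [ 5.82717e+02 -2.64817e+02 -5.52000e-01] err 0.016 conf 0.79 ext [322. 201.  65. 138.]
spacer [ 5.83015e+02 -2.64711e+02 -5.57000e-01] err 0.028 conf 0.57 ext [321. 203.  69. 135.]
t 29.75 tcp [ 584.3 -265.3  104.7] psi -2.116 tilt [ 0.0024 -0.0011] w 88.0 F [-0.3 -0.3  0.4] g 0.0
  to go units x,y [-0.038  0.007] turn units 0.091 q6 1.67
```

View pics/w8.png

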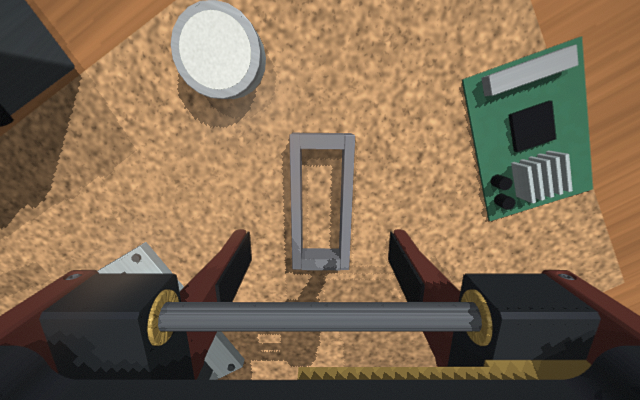

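The spacer is at (322,202) beside the tin at (217,50), so it's the far one. Grasping it.

```bash
python3 -m jog '[[-0.02,0,0.8,0,0,0.09,1],[0,0,0.8,0,0,0,1],[0,0,0.6,0,0,0,1],[0,0,0.28,0,0,0,1],[0,0,0,0,0,0,0],[0,0,0,0,0,0,0],[0,0,0,0,0,0,0],[0,0,0,0,0,0,0],[0,0,0,0,0,0,0],[0,0,0,0,0,0,0],[0,0,0,0,0,0,0]]'
python3 - <<'E'
from h import *
delta(582.95,-264.8,-.552-np.pi/2)
E
```

```text
t: 30.85
ee_pos: [583.5, -264.9, 5.2]
orientation: [3.021, -0.86, 0.003]
ft_force: [-1.6, 0.6, 7.4]
width: 55.8
grasp_force: 30.0
t 30.85 tcp [ 583.5 -264.9    5.2] psi -2.125 tilt [ 0.0017 -0.0009] w 55.8 F [-1.6  0.6  7.4] g 30.0
  to go units x,y [-0.013  0.004] turn units -0.025 q6 1.68
```

```bash
python3 -m jog '[[0,0,-0.3,0,0,0,0],[0,0,-0.7,0,0,0,0],[0,0,-0.9,0,0,0,0],[0,0,-0.9,0,0,0,0],[0,0,-0.9,0,0,0,0],[0,0,-0.9,0,0,0,0],[0,0,-0.4,0,0,0,0],[0,0,0,0,0,0,0]]'
python3 -m jog '[[-0.57,-0.7,0,0,0,0,0],[-0.57,-0.7,0,0,0,0,0],[-0.57,-0.7,0,0,0,0,0],[-0.57,-0.7,0,0,0,0,0],[-0.57,-0.7,0,0,0,0,0],[-0.57,-0.7,0,0,0,0,0],[-0.57,-0.7,0,0,0,0,0],[0,0,0,0,0,-1,0],[0,0,0,0,0,-1,0],[0,0,0,0,0,-1,0],[0,0,0,0,0,-1,0],[0,0,0,0,0,-1,0],[0,0,0,0,0,-0.12,0],[0,0,0,0,0,0,0],[0,0,0,0,0,0,0]]'
python3 - <<'E'
from h import *
delta(551.1,-13.7,-.018-np.pi/2)
E
```

```text
t: 31.65
ee_pos: [583.9, -265.1, 206.7]
orientation: [3.021, -0.86, 0.008]
ft_force: [-0.0, -1.6, -2.2]
width: 55.9
grasp_force: 30.0
t: 33.15
ee_pos: [549.8, -13.8, 203.0]
orientation: [-3.141, 0.032, 0.002]
ft_force: [0.2, -0.2, -1.7]
width: 55.7
grasp_force: 30.0
t 33.15 tcp [549.8 -13.8 203. ] psi -1.591 tilt [-0.0015  0.0001] w 55.7 F [ 0.2 -0.2 -1.7] g 30.0
  to go units x,y [ 0.033 -0.004] turn units -0.025 q6 1.54
```

```bash
python3 -m jog '[[0.03,0,0.5,0,0,-0.02,0],[0,0,0.8,0,0,0,0],[0,0,0.6,0,0,0,0],[0,0,0.2,0,0,0,0],[0,0,0.3,0,0,0,0],[0,0,0.35,0,0,0,0],[0,0,0.35,0,0,0,0],[0,0,0.3,0,0,0,0],[0,0,0.1,0,0,0,0],[0,0,0,0,0,0,0],[0,0,0,0,0,0,0]]'
python3 - <<'E'
from h import *
delta(551.1,-13.7,-.018-np.pi/2)
E
```

```text
t: 34.25
ee_pos: [551.8, -13.9, 64.1]
orientation: [3.141, -0.026, 0.001]
ft_force: [-0.9, -0.8, -2.2]
width: 55.9
grasp_force: 30.0
t 34.25 tcp [551.8 -13.9  64.1] psi -1.587 tilt [ 0.0005 -0.    ] w 55.9 F [-0.9 -0.8 -2.2] g 30.0
  to go units x,y [-0.017 -0.004] turn units 0.015 q6 1.54
```

```bash
python3 -m jog '[[-0.02,0,0.08,0,0,0,0],[0,0,0.06,0,0,0,0],[0,0,0.03,0,0,0,0],[0,0,0,0,0,0,0]]';python3 -m jog '[[0,0,0.02,0,0,0,0],[0,0,0,0,0,0,0]]'
```

```text
t: 34.65
ee_pos: [550.7, -13.8, 57.2]
orientation: [-3.141, 0.026, -0.0]
ft_force: [-0.3, 0.0, -1.8]
width: 56.2
grasp_force: 30.0
t: 34.85
ee_pos: [550.8, -13.8, 57.1]
orientation: [3.141, -0.026, 0.0]
ft_force: [-3.3, 0.6, 7.3]
width: 55.8
grasp_force: 30.0
```

```bash
python3 -m jog '[[0,0,0,0,0,0,1],[0,0,0,0,0,0,1],[0,0,0,0,0,0,1],[0,0,0,0,0,0,1],[0,0,0,0,0,0,1],[0,0,-0.5,0,0,0,1],[0,0,-0.9,0,0,0,1],[0,0,-0.9,0,0,0,1],[0,0,-0.9,0,0,0,1],[0,0,-0.7,0,0,0,1],[0,0,0,0,0,0,1]]'
python3 -m jog '[[0.08,-0.85,0,0,0,0,1],[0.08,-0.85,0,0,0,0,1],[0.08,-0.85,0,0,0,0,1],[0.08,-0.85,0,0,0,0,1],[0.08,-0.85,0,0,0,0,1],[0.08,-0.85,0,0,0,0,1],[0.08,-0.85,0,0,0,0,1],[0.08,-0.85,0,0,0,0,1],[0,0,0,0,0,-1,1],[0,0,0,0,0,-1,1],[0,0,0,0,0,-1,1],[0,0,0,0,0,-1,1],[0,0,0,0,0,-1,1],[0,0,0,0,0,-0.5,1],[0,0,0,0,0,0,1],[0,0,0,0,0,0,1]]'
python3 - <<'E'
from h import *
look('driver',[579.6,258.5,.56],save='pics/w9.png',n=1)
C=cam('side');optics.get_image('side')
for t in ('iron','spacer'):
  for d in optics.masks_of(t,'side')[:2]: print(t,d['conf'],np.round(d['extent']),unproj(C,d['extent'][:2],60).round())
E
```

```text
t: 35.95
ee_pos: [553.2, -13.9, 216.3]
orientation: [3.141, -0.026, 0.012]
ft_force: [0.9, 0.6, -0.1]
width: 87.7
grasp_force: 0.0
t: 37.55
ee_pos: [580.3, 257.5, 211.2]
orientation: [3.02, 0.865, -0.002]
ft_force: [-0.2, 0.5, 0.0]
width: 88.2
grasp_force: 0.0
driver [5.82731e+02 2.59653e+02 5.52000e-01] err 0.022 conf 0.65 ext [321. 174.  47. 100.]
t 37.65 tcp [580.5 257.6 211.7] psi -1.012 tilt [-0.0008 -0.0004] w 87.9 F [0.7 0.7 0.9] g 0.0
  to go units x,y [ 0.075 -0.014] turn units 0.057 q6 1.41
iron 0.87 [381. 153.  44.  32.] [733. 107.  60.]
spacer 0.85 [317. 371.  28.  57.] [ 205. -437.   60.]
spacer 0.61 [353. 194.  41.  25.] [555.  -8.  60.]
```

View pics/w9.png

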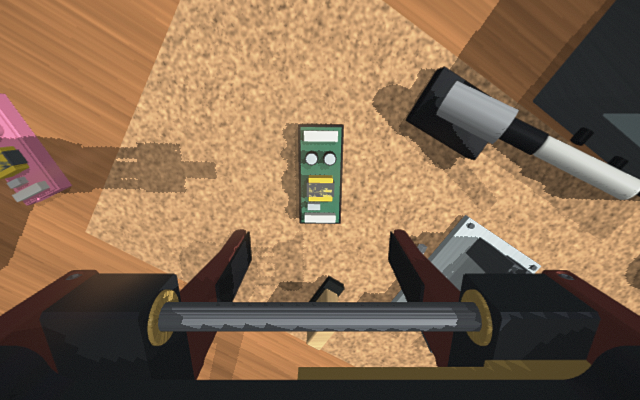

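The green driver is at (321,174). The pink one is off to the left, and the iron at (450,110) is clear of the gripper.

```bash
python3 -m jog '[[0.07,-0.01,0.7,0,0,0.06,1],[0,0,0.8,0,0,0,1],[0,0,0.8,0,0,0,1],[0,0,0.35,0,0,0,1],[0,0,0,0,0,0,1],[0,0,0,0,0,0,1]]'
python3 - <<'E'
from h import *
look('driver',[582.7,259.6,.552],n=3)
E
```

```text
t: 38.4
ee_pos: [583.6, 259.8, 107.1]
orientation: [-3.022, -0.858, -0.002]
ft_force: [-0.1, -0.9, 0.1]
width: 88.2
grasp_force: 0.0
driver [5.83013e+02 2.59695e+02 5.53000e-01] err 0.022 conf 0.82 ext [322. 201.  66. 137.]
driver [5.82395e+02 2.59136e+02 5.51000e-01] err 0.019 conf 0.63 ext [320. 201.  68. 134.]
driver [5.81831e+02 2.58924e+02 5.49000e-01] err 0.017 conf 0.94 ext [321. 202.  66. 134.]
t 38.7 tcp [583.5 259.8 107.5] psi -1.018 tilt [0.0017 0.0007] w 87.9 F [-0.7  0.7 -0.2] g 0.0
  to go units x,y [-0.03  -0.003] turn units 0.024 q6 1.42
```

```bash
python3 -m jog '[[-0.02,0,0.8,0,0,0.02,1],[0,0,0.8,0,0,0,1],[0,0,0.6,0,0,0,1],[0,0,0.35,0,0,0,1],[0,0,0,0,0,0,0],[0,0,0,0,0,0,0],[0,0,0,0,0,0,0],[0,0,0,0,0,0,0],[0,0,0,0,0,0,0],[0,0,0,0,0,0,0],[0,0,0,0,0,0,0]]'
python3 - <<'E'
from h import *
delta(582.4,259.2,.551-np.pi/2)
E
```

```text
t: 39.8
ee_pos: [583.1, 259.4, 5.6]
orientation: [-3.023, -0.855, -0.003]
ft_force: [-0.4, -0.6, 7.4]
width: 55.8
grasp_force: 30.0
t 39.8 tcp [583.1 259.4   5.6] psi -1.02 tilt [0.0019 0.0007] w 55.8 F [-0.4 -0.6  7.4] g 30.0
  to go units x,y [-0.017 -0.004] turn units 0.002 q6 1.42
```

```bash
python3 -m jog '[[0,0,-0.3,0,0,0,0],[0,0,-0.7,0,0,0,0],[0,0,-0.9,0,0,0,0],[0,0,-0.9,0,0,0,0],[0,0,-0.9,0,0,0,0],[0,0,-0.9,0,0,0,0],[0,0,-0.7,0,0,0,0],[0,0,0,0,0,0,0]]'
python3 -m jog '[[-0.53,0.675,0,0,0,0,0],[-0.53,0.675,0,0,0,0,0],[-0.53,0.675,0,0,0,0,0],[-0.53,0.675,0,0,0,0,0],[-0.53,0.675,0,0,0,0,0],[-0.53,0.675,0,0,0,0,0],[-0.53,0.675,0,0,0,0,0],[-0.53,0.675,0,0,0,0,0],[0,0,0,0,0,1,0],[0,0,0,0,0,1,0],[0,0,0,0,0,1,0],[0,0,0,0,0,1,0],[0,0,0,0,0,1,0],[0,0,0,0,0,0.43,0],[0,0,0,0,0,0,0],[0,0,0,0,0,0,0]]'
python3 - <<'E'
from h import *
delta(551.3,-13.7,-.018-np.pi/2)
E
```

```text
t: 40.6
ee_pos: [584.3, 260.1, 221.4]
orientation: [-3.022, -0.855, -0.013]
ft_force: [0.9, 1.1, -2.0]
width: 55.7
grasp_force: 30.0
t: 42.2
ee_pos: [550.1, -13.7, 215.4]
orientation: [-3.141, 0.025, 0.003]
ft_force: [0.7, 0.3, -1.8]
width: 55.8
grasp_force: 30.0
t 42.2 tcp [550.1 -13.7 215.4] psi -1.587 tilt [-0.0017  0.0001] w 55.8 F [ 0.7  0.3 -1.8] g 30.0
  to go units x,y [0.03 0.  ] turn units 0.018 q6 1.54
```

```bash
python3 -m jog '[[0.03,0,0.5,0,0,0.02,0],[0,0,0.7,0,0,0,0],[0,0,0.6,0,0,0,0],[0,0,0.35,0,0,0,0],[0,0,0.35,0,0,0,0],[0,0,0.35,0,0,0,0],[0,0,0.25,0,0,0,0],[0,0,0.1,0,0,0,0],[0,0,0,0,0,0,0],[0,0,0,0,0,0,0]]'
python3 - <<'E'
from h import *
delta(551.3,-13.7,-.018-np.pi/2)
E
```

```text
t: 43.2
ee_pos: [552.5, -13.7, 88.7]
orientation: [3.141, -0.031, 0.001]
ft_force: [-0.9, 0.2, -1.8]
width: 55.7
grasp_force: 30.0
t 43.2 tcp [552.5 -13.7  88.7] psi -1.59 tilt [ 0.0009 -0.    ] w 55.7 F [-0.9  0.2 -1.8] g 30.0
  to go units x,y [-0.03  -0.001] turn units -0.015 q6 1.54
```

```bash
python3 -m jog '[[-0.03,0,0.08,0,0,0,0],[0,0,0.06,0,0,0,0],[0,0,0.03,0,0,0,0],[0,0,0,0,0,0,0]]';python3 -m jog '[[0,0,0.02,0,0,0,0],[0,0,0,0,0,0,0]]'
```

```text
t: 43.6
ee_pos: [550.9, -13.7, 81.6]
orientation: [3.141, -0.031, 0.0]
ft_force: [-0.7, 0.5, -1.0]
width: 55.7
grasp_force: 30.0
t: 43.8
ee_pos: [551.0, -13.7, 81.5]
orientation: [3.141, -0.031, 0.0]
ft_force: [-3.5, 0.5, 8.7]
width: 55.6
grasp_force: 30.0
```

Contact came at the expected height. I'll release, retreat and check.

```bash
python3 -m jog '[[0,0,0,0,0,0,1],[0,0,0,0,0,0,1],[0,0,0,0,0,0,1],[0,0,0,0,0,0,1],[0,0,0,0,0,0,1],[0,0,-0.5,0,0,0,1],[0,0,-0.9,0,0,0,1],[0,0,-0.9,0,0,0,1],[0,0,-0.9,0,0,0,1],[-0.8,0,-0.3,0,0,0,1],[0,0,0,0,0,0,1],[0,0,0,0,0,0,1]]'
python3 - <<'E'
from h import *
look('driver',[550.6,-13.7,-.018],z=76,n=2)
look('jig',[550.6,-13.7,-.018])
c=cam('wrist'); im=optics.get_image('wrist')[:,:,::-1]; s=optics.get_image('side')[:,:,::-1]
a=cv2.resize(im[0:200,200:440],(480,400),interpolation=cv2.INTER_CUBIC); b=cv2.resize(s[130:260,250:410],(480,390),interpolation=cv2.INTER_CUBIC)[:, :310]
cv2.imwrite('pics/fin.png',np.hstack([a[:390],b]))
E
```

```text
t: 45.0
ee_pos: [518.8, -13.1, 221.0]
orientation: [3.141, -0.031, 0.002]
ft_force: [0.0, 0.0, -0.2]
width: 87.8
grasp_force: 0.0
driver [ 5.49488e+02 -1.22690e+01 -1.50000e-02] err 0.02 conf 0.98 ext [320. 161.  60. 127.]
driver [ 5.49779e+02 -1.23020e+01 -2.20000e-02] err 0.035 conf 0.76 ext [321. 162.  58. 125.]
t 45.2 tcp [519.1 -13.1 219.9] psi -1.59 tilt [-0.0011  0.    ] w 88.1 F [ 0.1  0.5 -0.4] g 0.0
  to go units x,y [ 0.762 -0.035] turn units -0.009 q6 1.54
jig [ 5.49535e+02 -1.38840e+01 -1.20000e-02] err 0.828 conf 0.7 ext [321. 155. 115. 155.]
t 45.3 tcp [519.  -13.1 219.9] psi -1.59 tilt [-0.0012  0.0001] w 87.8 F [-0.   0.4 -0.1] g 0.0
  to go units x,y [0.764 0.005] turn units -0.074 q6 1.54
```

View pics/fin.png

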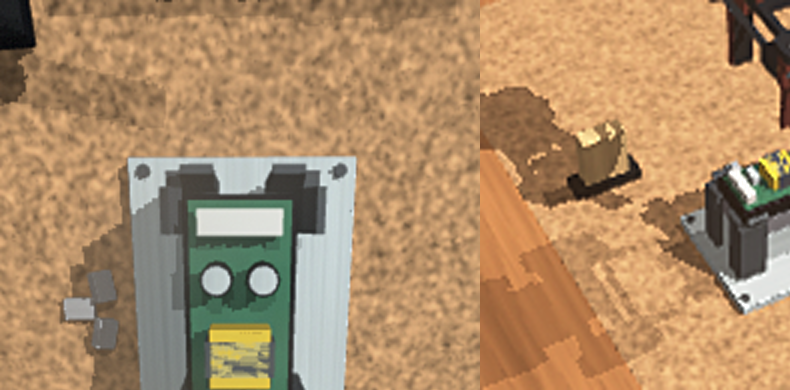

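The driver sits square and level in the jig at crop (240,290), within about 2 mm of centre. The chips are off the plate at crop (90,310), and the scraper stands upright at crop (605,150). Handing in.

```bash
python3 -c "
from workcell import ctrl
print(ctrl.close_job())"
```

```text
the job is handed in; nothing more can be done
None
```

I swept the three offcuts onto the bench, stood the scraper upright clear of the jig, stacked heat sink, spacer and driver in the pocket, and handed the job in at about 45 s; the last pictures look right, but the hand-in returned no verdict.

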